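# Clamp a bearing in the self-centring V fixture

### The arm

A 6-joint arm with a two-finger parallel gripper is mounted at the origin on a cart in front of the work surface, level with it; the furniture and walls round the work are solid. World frame = base frame: x ahead of the robot, y to its left, z up, the work surface at z = 0. Lengths are in mm, angles in degrees, forces in N, time in s.
With the tool pointing down it reaches from about 350 to 850 mm from the base axis. Payload 8.1 kg.
Tool frame: the origin (TCP) lies between the finger pads; the fingertips stand 22 mm ahead of it and the grasp point (between the pads) lies 3 mm ahead of it; z points along the fingers, y is the line along which they close (so a half turn about z gives the same grasp; the last joint's range is limited). The gripper opens to 85 mm and grips with 20 to 120 N. Pads are 22 mm wide; open, the fingers measure 114 mm over their backs; the gripper's body (76 mm by 85 mm) begins 54 mm behind the grasp point. The pads swing forward as they close: fully open they stand 13 mm farther back than shut.
Start: joints at [-4.893, 7.471, 85.268, -0, 87.261, -4.893], TCP at [600.005, 0.022, 253.292] pointing down, gripper open.
Joint ranges: [-169.43, 169.43], [-51.17, 129.36], [1.28, 143.12], [-76.62, 256.62], [0, 156.53], [-152.29, 152.29]. Speed limits (degrees/s): [136.94, 136.94, 159.86, 180, 180, 180].

### API

Orientations are given as [roll, pitch, yaw] about the fixed x, y, z axes, in that order (R = Rz(yaw) Ry(pitch) Rx(roll)).
In Python, from bench import r, vision gives the robot as it stands.
- The arm moves only by the tool step_arm, never from a script. Its argument "targets" is a list that holds one entry, the list of rows, each a list of 6 numbers: the shift along the world's x, y, z in mm, then the turn, a rotation vector about the world's x, y, z in rad. In form: [[[x, y, z, rx, ry, rz], ...]]. A call has 1 to 12 rows; each row is the pose to reach, as a shift and turn from the pose commanded when the call began; what a row does not reach only later rows make up. A row lasts 1/12 s, in which the tool goes at most 41.7 mm and 7.16 degrees, less where a joint would pass 70% of its speed; a pose out of reach is approached as far as the arm can. A call with a gripper value outside its range is refused whole. "fingers" is the gripper's target within -1 to 1 (shut at 1, half-way at 0, fully open at -1), set as the call begins (left out, the last holds). The fingers move at their own pace and stop on an object; "newtons" is the grip in N (left out, the last holds). Time passes only in rows, so rows that repeat a pose let the fingers close. It gives the time, the measured TCP pose, the force, the opening and the grip force at its end, in the units of the state.
- r.sense(): the state, without advancing time (a new reading comes with each control period).
- vision.snapshot(name): name is "scene" or "side" or "wrist"; returns a dict with "img" (480x640x3 uint8, blue, green, red), "mtx" (3x3 intrinsics, pixels), "eye" and "attitude" of the camera in the world. Camera axes: x right, y up, looking along -z (the intrinsics and any distortion apply to the point x, -y, -z); pixel columns grow to the right and rows downward; lengths in mm; the calibration is good to about 2 mm. A picture is of the moment at which its call begins. There is no depth.
- r.hand_in(): hands the job in; it is judged then, once.
The state is a dict: "time": time; "joint_pos": joint angles; "qd": joint speeds; "joint_efforts": joint torques, N m; "tool_pos": TCP position; "tcp_rot": TCP orientation; "ft_force": force on the tool from outside, world axes, zero at the start; "wrist_torque": the same for the moment, N m; "finger_gap": finger opening in mm; "grip_force": force on a finger pad.
Only numpy, scipy, OpenCV 4.12 (cv2) and the standard library are available. Lean on these libraries where they do the work, as an engineer would, in place of code of your own. Each camera call takes 0.05 s, during which the arm holds its last target. There are 200 camera calls.

### The job

Lay the loose ball bearing flat on the blue fixture between its sliding jaw and the V block. Then push the jaw by its red plate so that it shoves the bearing up between the converging guides until it is centred and firmly clamped in the V, squeezing the bearing with about 14 newtons and never as much as 25; hold that for a moment, then let go and leave it clamped, and leave the other things on the bench where they are.

Things in the scene. Friction and masses are not known exactly. Their poses are not given: they have to be found in the camera images.
- bearing: Loose steel ball bearing, a flat ring of 52 mm outer diameter, 15 mm thick, 0.1 to 0.25 kg, lying flat on the bench to the left of the fixture. Origin: centre of its underside; z up. It is oiled and slides easily on the steel. Take it by its outside.
- fixture: Blue base plate 253 x 130 x 8 mm, screwed down. Origin on its axis of symmetry at bench level (plate spans x -125 to +128 mm, y -65 to +65 mm, top at z = 8); x points along the axis from jaw to V block, y left, z up. Two low dark rails beside the jaw (y = 29 to 40 mm either side, up to z = 18) span x = -121 to -55 mm.
- v_nominal (a point): Fixed point of the plate (fixture x = 73 mm, plate top) near the apex of the steel V block: two upright guides, 26 mm high, 14 mm thick, at 45 degrees to the axis, open to the jaw, mouth 110 mm wide, 55 mm deep. The block is bolted in slots: its true apex is on the axis anywhere up to 12 mm before or beyond this point, not measured. Clamped bearing centre: 37 mm before the true apex.
- loading_spot (a point): Free place on the plate's top (fixture x = -26 mm, on the axis), between the drawn-back jaw and the mouth of the V, where the bearing's centre can be set down with the fingers closing across the axis, clear of the jaw, rails and guides.
- jaw: Jaw sliding only along the fixture's x; axes parallel to it. Origin: foot of the middle of its flat clamping face (looks to +x), at plate top. Aluminium block 54 mm wide, 24 high, 22 deep, with the red push plate behind it. Starts drawn back, face at fixture x = -75 to -61 mm; can reach +30. Stiff: about 5 N slides it and it stays where left, so it keeps the bearing clamped. No spring; jaw and V are rigid.
- push_face (a point): Middle of the back face (looks to -x, away from the V) of the jaw's upright red push plate: 46 mm wide, 12 mm thick, 36 mm high above the base plate (top 44 mm above the bench); this point is 34 mm behind the clamping face, 32 mm above the bench. Of the push given here, what exceeds about 5 N reaches the bearing once it sits against both guides.
- tin: Bystander: green tin, 66 mm in diameter, 75 mm high, standing behind on the left; origin at the centre of its underside.
- nut: Bystander: steel nut, 24 x 27 x 13 mm, lying on the bench; origin at the centre of its underside.
- bolt: Bystander: steel bolt, 21 x 63 x 18 mm, lying on the bench along its y; origin at the centre of its underside.
Not all that is in view belongs to the job. Of the things like the bearing, leave any that is green; of the rest the smaller one is meant.

How it is judged (in metres and radians):
On the way, in this order (a step that is already met when the one before it is completed fails the run):
1. the bearing lies flat on the base plate between the jaw and the V block, near the axis, let go (x of bearing in the frame of fixture between -0.05 and 0.055 m and y of bearing in the frame of fixture between -0.03 and 0.03 m and z of bearing in the frame of fixture below 0.0105 m and angle between bearing's own z axis and vertical below 0.06 rad and contact force between the fingers and bearing below 0.1 N and contact force between jaw and bearing below 2 N), for 0.2 s.
2. the jaw presses the bearing, centred to 2 mm, with more than 8 N for 0.3 s (y of bearing in the frame of fixture between -0.002 and 0.002 m and contact force between jaw and bearing above 8 N), for 0.3 s.
At the end, for the whole second after the job is handed in: The bearing lies flat on the base plate in the V, within 2 mm of the fixture's axis, at rest, still squeezed by the jaw with more than 1 N (x of bearing in the frame of fixture between 0.018 and 0.055 m and y of bearing in the frame of fixture between -0.002 and 0.002 m and z of bearing in the frame of fixture below 0.0105 m and angle between bearing's own z axis and vertical below 0.06 rad and contact force between jaw and bearing above 1 N and linear speed of bearing below 0.01 m/s); the robot touches nothing.
It fails at once if the jaw squeezes the bearing with more than 25 N (contact force between jaw and bearing above 25 N).
It fails at once if the tin, nut or bolt is moved by more than 25 mm (distance of any of tin, nut, bolt from where it was at the start of the episode above 0.025 m).
It also fails if it takes over 51 s, if anything falls off the work surface, if the arm or the gripper's body presses on something with over 40 N, if the wrist force passes 120 N, or if a joint passes its speed limit or range.

## Working session

There is one attempt and no reset: what is moved stays moved. The work goes in short steps, Python scripts to look and compute and a tool call to move; the robot and the scene stay as the last step left them, time stands still between calls to the robot, and variables do not carry over. Pictures are saved under pics/ and viewed, at most 10 in all, crops included, and the job is handed in when it is done.

Besides the shell and the picture viewer there is one more tool, called as name(argument=value, ...), one argument or row to a line, values as JSON. step_arm: Moves the arm, as the interface text tells. Its arguments: {"type":"object","properties":{"targets":{"type":"array"},"fingers":{"type":"number"},"newtons":{"type":"number"}},"required":["targets"]}

```bash
mkdir -p pics; ls
cat > h.py <<'E'
import numpy as np, cv2, json
from bench import r, vision
def snap(n,f):
    s=vision.snapshot(n); cv2.imwrite('pics/'+f+'.png',s['img'])
    np.savez('pics/'+f+'.npz',**{k:np.array(s[k]) for k in s}); return s
E
python3 - <<'E'
from h import *
for n in('scene','side'):
    s=snap(n,n+'0'); print(n,{k:s[k] for k in s if k!='img'})
print(r.sense())
E
```

```text
pics
scene {'mtx': array([[458.33311582,   0.        , 324.26526188],
       [  0.        , 458.33311582, 233.69608966],
       [  0.        ,   0.        ,   1.        ]]), 'eye': array([-71.76317254, 536.98164656, 577.35269105]), 'attitude': array([  51.50645597,    0.16502784, -116.83727014])}
side {'mtx': array([[509.04252003,   0.        , 320.05957478],
       [  0.        , 509.04252003, 230.9033087 ],
       [  0.        ,   0.        ,   1.        ]]), 'eye': array([324.06608488, 854.36013373, 630.82051015]), 'attitude': array([  48.76739021,    0.2343455 , -162.48027915])}
{'time': 0.1, 'joint_pos': array([-4.89097159e+00,  7.51084380e+00,  8.53245171e+01,  1.49479312e-03,
        8.72632536e+01, -4.89362000e+00]), 'qd': array([-0.04960768, -0.06323313, -0.09397665,  0.03389826, -0.02735604,
       -0.03897605]), 'joint_efforts': array([ 1.52257860e-03, -5.70947063e+01, -5.01941299e+01, -1.80579236e-04,
        8.16394575e-03,  5.26326357e-05]), 'tool_pos': array([5.99522907e+02, 9.39988419e-02, 2.52334504e+02]), 'tcp_rot': array([-1.79901872e+02, -9.89992302e-03,  9.00025673e+01]), 'ft_force': array([0.21390139, 0.35155767, 0.1895163 ]), 'wrist_torque': array([-0.05682789, -0.00755854, -0.01816915]), 'grip_force': 0.0, 'finger_gap': 85.25839566271765}
```

View pics/scene0.png

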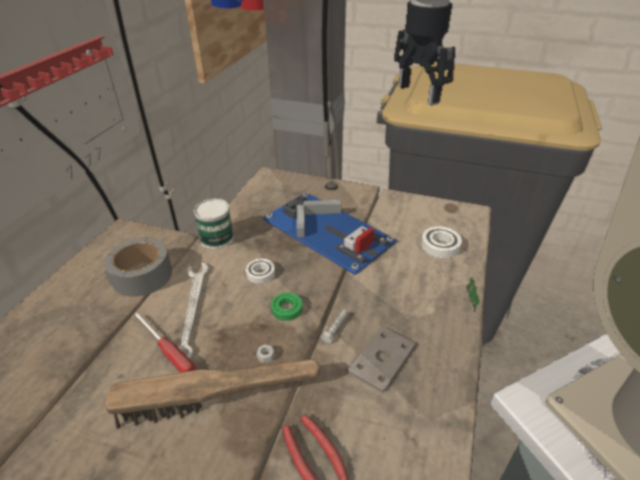

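View pics/side0.png

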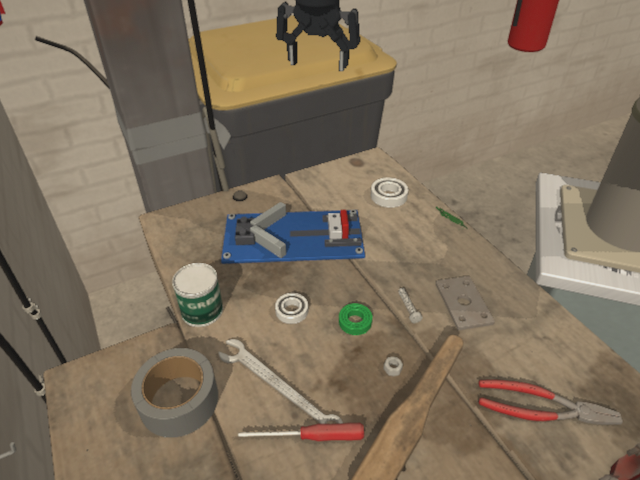

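The scene picture shows three rings. There is a silvery one at (260,270), a green one at (287,306) and a larger silvery one at (441,241); in the side picture they are at (292,307), (356,318) and (389,192). Green is excluded and the smaller of the other two is meant, so the bearing is the ring at side (292,307), just left of the fixture. I'll confirm it in an enlarged crop and locate the points.

```bash
cat >> h.py <<'E'
from scipy.spatial.transform import Rotation as R
def ray(s,uv):
    d=np.linalg.inv(s['mtx'])@[uv[0],uv[1],1]; d=np.array([d[0],-d[1],-d[2]])
    return R.from_euler('xyz',s['attitude'],degrees=True).apply(d)
def onplane(s,uv,z):
    d=ray(s,uv); e=np.array(s['eye']); return e+d*(z-e[2])/d[2]
def proj(s,P):
    c=R.from_euler('xyz',s['attitude'],degrees=True).inv().apply(np.array(P)-s['eye'])
    p=s['mtx']@(c*[1,-1,-1]); return p[:2]/p[2]
def load(f): return dict(np.load('pics/'+f+'.npz'))
E
python3 - <<'E'
from h import *
s=load('side0')
for n,uv,z in [('brg',(292,304),15),('green',(356,316),15),('big',(389,188),20),('tin top',(195,278),75),('nut',(393,366),6)]: print(n,onplane(s,uv,z).round())
c=load('scene0')
for n,uv,z in [('brg',(260,268),15),('big',(441,239),15)]: print(n,onplane(c,uv,z).round())
cv2.imwrite('pics/crop1.png',cv2.resize(s['img'][180:335,205:405],(800,620)[:2],interpolation=cv2.INTER_CUBIC)[:600])
E
```

```text
brg [528. 365.  15.]
green [425. 358.  15.]
big [443.  24.  20.]
tin top [664. 408.  75.]
nut [353. 424.   6.]
brg [524. 367.  15.]
big [442.  25.  15.]
```

View pics/crop1.png

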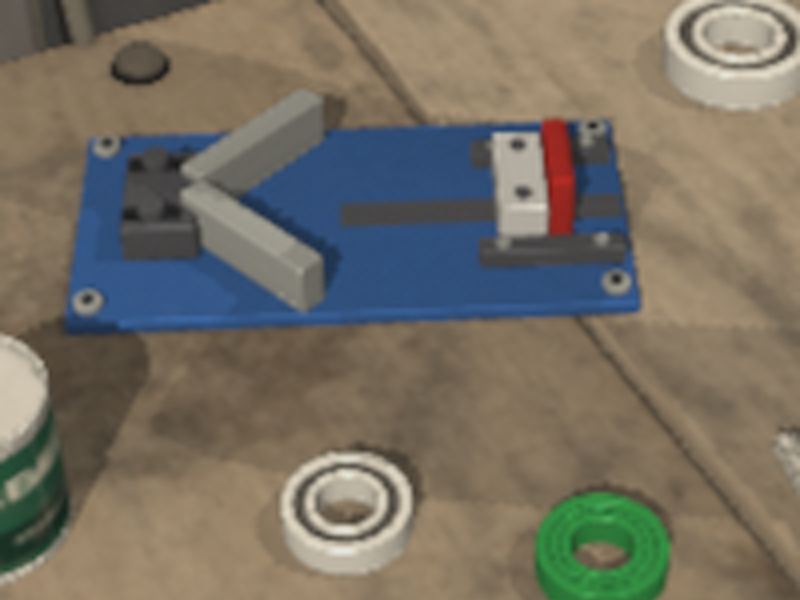

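The crop confirms it: the bearing is the small silvery ring at crop (347,498), with the green ring beside it and the larger ring at top right. The plate-top corners are at crop (92,138), (610,122), (638,307) and (67,320), and the jaw face is at x≈497–547.

Run:
```python
from h import *
s=load('side0')
f=lambda u,v:(205+u/4,180+v/4)
C=[onplane(s,f(*p),8) for p in [(92,138),(610,122),(638,307),(67,320)]]
for c in C: print(c.round(1))
print(np.linalg.norm(C[0]-C[1]),np.linalg.norm(C[1]-C[2]),np.linalg.norm(C[3]-C[2]),np.linalg.norm(C[0]-C[3]))
m=(C[0]+C[3])/2-(C[1]+C[2])/2; print('yaw',np.degrees(np.arctan2(m[1],m[0])),'ctr',sum(C)/4)
b=[onplane(s,f(*p),15)[:2].round(1) for p in [(282,498),(413,498),(347,450),(347,498)]];print(b)
w=snap('wrist','wrist0');print(w['eye'],w['attitude'],w['mtx'][0])
```

```text
[724.5 184.3   8. ]
[489.   98.5   8. ]
[445.3 219.9   8. ]
[681.  301.8   8. ]
250.6611371365358 129.08622590892 249.55265540345692 125.2103016159728
yaw 19.591446934297316 ctr [584.96016703 201.12970206   8.        ]
[array([552.1, 373.7]), array([502.8, 358.4]), array([536.2, 342.4]), array([527.6, 366.1])]
[600.44094683  71.74789031 373.01562432] [-16.36411294   0.17412706  -0.02850559] [351.84490574   0.         319.10407458]
```

step_arm(
  targets=[
    [[-60,300,0,0,0,-1.23],[-60,300,0,0,0,-1.23],[-60,300,0,0,0,-1.23],[-60,300,0,0,0,-1.23],[-60,300,0,0,0,-1.23],[-60,300,0,0,0,-1.23],[-60,300,0,0,0,-1.23],[-60,300,0,0,0,-1.23],[-60,300,0,0,0,-1.23],[-60,300,0,0,0,-1.23],[-60,300,0,0,0,-1.23],[-60,300,0,0,0,-1.23]],
  ],
  fingers=-1,
)

```text
time: 1.15
tool_pos: [539.6, 300.3, 252.8]
tcp_rot: [180.0, 0.1, 19.5]
ft_force: [0.3, -1.0, -0.5]
finger_gap: 85.3
grip_force: 0.0
```

Run:
```python
from h import *
w=snap('wrist','wrist1');print(w['eye'],w['attitude'],r.sense()['time'])
```

```text
[607.70140181 324.52500581 373.36495869] [-1.64559856e+01 -3.82758152e-02 -7.05499705e+01] 1.2
```

View pics/wrist1.png

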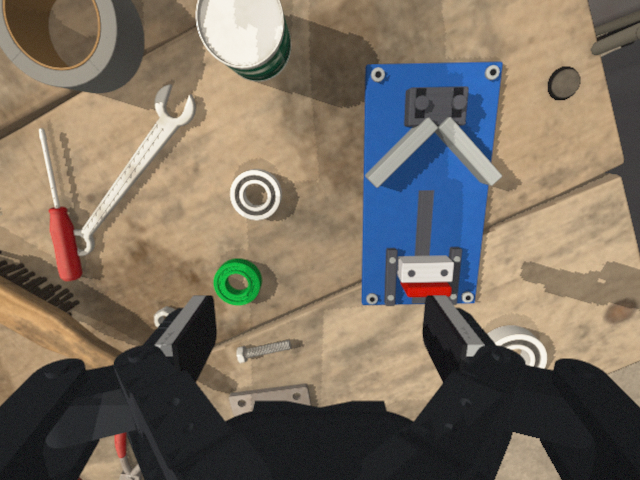

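The wrist view shows the bearing at (256,195). The fixture's corners are at about (366,64), (502,62), (475,304) and (362,304). The V is at the top and the red plate at (426,288). I'll measure these precisely.

Run:
```python
from h import *
w=load('wrist1');im=w['img']
hsv=cv2.cvtColor(im,cv2.COLOR_BGR2HSV)
m=cv2.inRange(hsv,(105,130,40),(125,255,255))
cs,_=cv2.findContours(m,0,2);c=cv2.convexHull(max(cs,key=cv2.contourArea))
q=cv2.approxPolyDP(c,8,True)[:,0];print(q.tolist())
# bearing bright blob
g=im[160:230,215:295].astype(int)
bm=((g.min(2)>150)&(g.max(2)-g.min(2)<35)).astype(np.uint8)
ys,xs=np.nonzero(bm);h=cv2.convexHull(np.c_[xs+215,ys+160].astype(np.float32).reshape(-1,1,2));e=cv2.fitEllipse(h);print(e)
print('brg',onplane(w,e[0],15).round(1),'side0',onplane(load('side0'),(291.8,304.5),15).round(1))
a=cv2.resize(im[155:235,210:300],(450,400),interpolation=cv2.INTER_CUBIC)
b=cv2.resize(im[55:315,355:510],(340,570),interpolation=cv2.INTER_CUBIC)
o=np.zeros((570,800,3),np.uint8);o[:400,:450]=a;o[:,455:795]=b;cv2.imwrite('pics/crop2.png',o)
```

```text
[[500, 62], [473, 302], [363, 304], [366, 66]]
((254.63787841796875, 194.6248779296875), (48.68819046020508, 51.331504821777344), 132.9575958251953)
brg [528.5 366.4  15. ] side0 [527.5 366.1  15. ]
```

View pics/crop2.png

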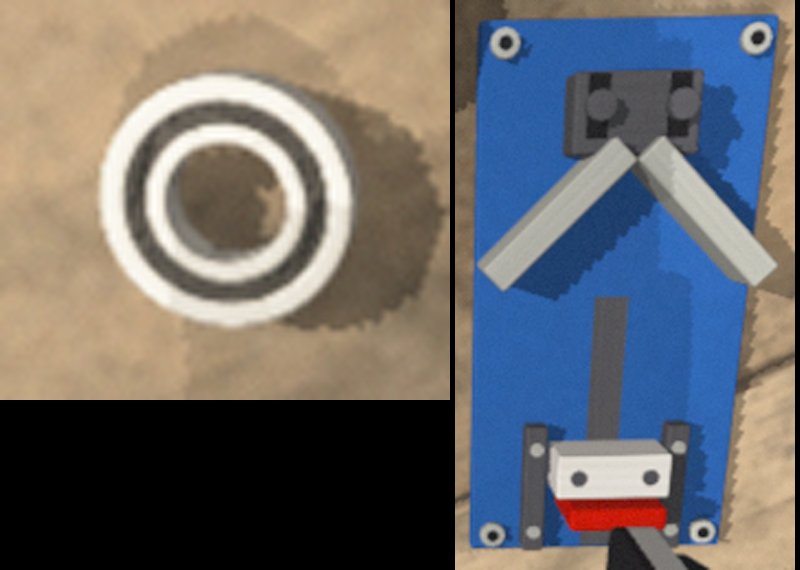

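Run:
```python
from h import *
w=load('wrist1')
f=lambda p:(355+(p[0]-455)/2.1935,55+p[1]/2.192)
C=np.array([onplane(w,f(p),8) for p in [(479,17),(778,16),(718,542),(471,547)]])[:,:2]
from scipy.optimize import least_squares
M=np.array([[128,65],[128,-65],[-125,-65],[-125,65]])
T=lambda x,m:np.c_[np.cos(x[2])*m[:,0]-np.sin(x[2])*m[:,1]+x[0],np.sin(x[2])*m[:,0]+np.cos(x[2])*m[:,1]+x[1]]
x=least_squares(lambda x:(T(x,M)-C).ravel(),[585,201,.34]).x
print(C.round(1).tolist(),'\nfit',x,np.degrees(x[2]),(T(x,M)-C).round(1).tolist())
s=load('side0');S=np.array([onplane(s,(205+u/4,180+v/4),8)[:2] for u,v in[(67,320),(92,138),(610,122),(638,307)]])
xs=least_squares(lambda x:(T(x,M)-S).ravel(),x).x;print('side',xs,np.degrees(xs[2]))
inv=lambda p:R.from_euler('z',-x[2]).apply(np.array([p[0]-x[0],p[1]-x[1],0]))[:2].round(1)
for n,p,z in[('face foot',(610,440),8),('face top',(611,458),32),('red back top',(617,529),44),('V inner top',(638,160),34),('slot end',(612,298),8)]: print(n,inv(onplane(w,f(p),z)))
for n,m in[('spot',[-26,0]),('pushface -102',[-102,0]),('behind -130',[-130,0])]: print(n,T(x,np.array([m])).round(1))
b=onplane(w,(255,195),15);print('brg',b,inv(b))
```

```text
[[682.5, 303.7], [725.7, 182.5], [491.7, 94.0], [446.1, 214.6]] 
fit [5.85101136e+02 1.98161455e+02 3.59212071e-01] 20.581335595188648 [[-0.4, 0.3], [2.1, -0.1], [-0.8, -0.6], [-0.9, 0.5]]
side [5.83547851e+02 2.00624368e+02 3.43611335e-01] 19.687479297785252
face foot [-66.3  -4.6]
face top [-66.7   1.9]
red back top [-97.7   0.6]
V inner top [67.8  0.1]
slot end [ 5.3 -0.8]
spot [[560.8 189. ]]
pushface -102 [[489.6 162.3]]
behind -130 [[463.4 152.5]]
brg [528.2907569  365.97045605  15.        ] [  5.8 177.1]
```

step_arm(
  targets=[
    [[-12,66,-20,0,0,0.01],[-12,66,-40,0,0,0.01],[-12,66,-80,0,0,0.01],[-12,66,-120,0,0,0.01],[-12,66,-150,0,0,0.01],[-12,66,-175,0,0,0.01],[-12,66,-195,0,0,0.01],[-12,66,-210,0,0,0.01],[-12,66,-220,0,0,0.01],[-12,66,-227,0,0,0.01],[-12,66,-231,0,0,0.01],[-12,66,-231,0,0,0.01]],
  ],
)

```text
time: 2.2
tool_pos: [528.2, 366.0, 22.3]
tcp_rot: [-180.0, -0.0, 20.1]
ft_force: [0.1, -0.5, -0.2]
finger_gap: 85.5
grip_force: 0.0
```

step_arm(
  targets=[
    [[0,0,0,0,0,0],[0,0,0,0,0,0],[0,0,0,0,0,0],[0,0,0,0,0,0],[0,0,0,0,0,0],[0,0,0,0,0,0],[0,0,0,0,0,0],[0,0,0,0,0,0],[0,0,0,0,0,0],[0,0,0,0,0,0]],
  ],
  fingers=1,
  newtons=30,
)

```text
time: 3.03
tool_pos: [528.9, 366.5, 23.7]
tcp_rot: [-180.0, -0.1, 20.1]
ft_force: [-1.1, 0.6, 6.2]
finger_gap: 50.4
grip_force: 31.4
```

step_arm(
  targets=[
    [[0,0,10,0,0,0],[0,0,30,0,0,0],[0,0,55,0,0,0],[0,0,80,0,0,0],[4,-22,90,0,0,0],[9,-48,90,0,0,0],[14,-78,90,0,0,0],[20,-108,90,0,0,0],[25,-136,90,0,0,0],[29,-160,90,0,0,0],[32,-176,90,0,0,0],[32,-176,90,0,0,0]],
  ],
)

```text
time: 4.03
tool_pos: [560.3, 186.6, 112.4]
tcp_rot: [179.9, 0.1, 19.9]
ft_force: [-0.5, -0.3, -2.2]
finger_gap: 50.2
grip_force: 31.9
```

Run:
```python
from h import *
w=snap('wrist','wrist2');s=snap('side','side2')
o=np.hstack([cv2.resize(w['img'],(400,300)),cv2.resize(s['img'][130:310,180:420],(400,300),interpolation=cv2.INTER_CUBIC)])
cv2.imwrite('pics/both2.png',o);print(r.sense()['tool_pos'])
```

```text
[559.87098324 189.52665451 112.4460335 ]
```

View pics/both2.png

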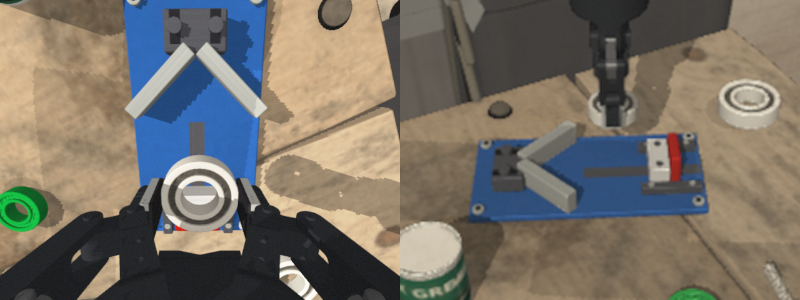

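The bearing is held level above the loading spot. I'll lower it and release.

step_arm(
  targets=[
    [[0,0,-15,0,0,0],[0,0,-35,0,0,0],[0,0,-52,0,0,0],[0,0,-64,0,0,0],[0,0,-71,0,0,0],[0,0,-75,0,0,0],[0,0,-78,0,0,0],[0,0,-80,0,0,0],[0,0,-80,0,0,0],[0,0,-80,0,0,0]],
  ],
)

```text
time: 4.97
tool_pos: [560.6, 190.2, 33.1]
tcp_rot: [180.0, -0.1, 20.1]
ft_force: [-0.8, -0.1, -1.7]
finger_gap: 50.2
grip_force: 31.9
```

step_arm(
  targets=[
    [[0,0,0,0,0,0],[0,0,0,0,0,0],[0,0,0,0,0,0],[0,0,0,0,0,0],[0,0,0,0,0,0],[0,0,0,0,0,0],[0,0,5,0,0,0],[0,0,20,0,0,0],[0,0,45,0,0,0],[0,0,75,0,0,0],[0,0,90,0,0,0],[0,0,90,0,0,0]],
  ],
  fingers=-1,
)

```text
time: 5.97
tool_pos: [563.1, 190.8, 128.0]
tcp_rot: [179.9, -0.5, 20.1]
ft_force: [0.1, -0.7, -0.2]
finger_gap: 85.5
grip_force: 0.0
```

Run:
```python
from h import *
w=snap('wrist','wrist3')
cv2.imwrite('pics/w3.png',cv2.resize(w['img'][0:400,150:480],(660,600)[:2],interpolation=cv2.INTER_CUBIC));print(r.sense()['tool_pos'],w['eye'],w['attitude'])
```

```text
[561.93050576 190.46784809 125.47715362] [629.81634024 215.42518432 249.19626163] [-15.93648337  -0.0822109  -69.92666281]
```

View pics/w3.png

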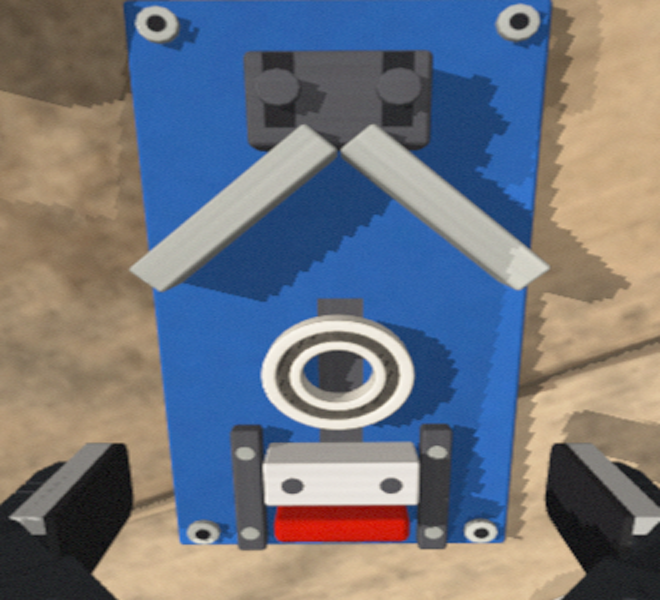

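The bearing lies flat on the axis at crop (338,373), clear of the jaw, whose red plate has its back edge at (341,541). Next I'll go behind the red plate with the fingers shut.

step_arm(
  targets=[
    [[-30,-11,0,0,0,0],[-60,-22,0,0,0,0],[-90,-33,0,0,0,0],[-116,-43,0,0,0,0],[-116,-43,0,0,0,0],[-116,-43,-15,0,0,0],[-116,-43,-35,0,0,0],[-116,-43,-55,0,0,0],[-116,-43,-68,0,0,0],[-116,-43,-76,0,0,0],[-116,-43,-76,0,0,0],[-116,-43,-76,0,0,0]],
  ],
  fingers=1,
)

```text
time: 7.02
tool_pos: [443.5, 146.9, 45.8]
tcp_rot: [-180.0, 0.1, 20.1]
ft_force: [0.8, -0.6, -0.4]
finger_gap: 0.4
grip_force: 0.0
```

Run:
```python
from h import *
w=load('wrist3')
f=lambda p:(150+p[0]/2,p[1]/1.5)
o=np.array([584.4,199.3]);t=np.radians(20.1);A=np.array([[np.cos(t),np.sin(t)],[-np.sin(t),np.cos(t)]])
for n,p,z in[('red back top',(341,541),44),('brg',(338,373),23),('Vtop',(339,151),34),('BL screw',(203,533),8),('BR screw',(481,531),8),('TL',(157,23),8),('TR',(518,21),8)]: print(n,(A@(onplane(w,f(p),z)[:2]-o)).round(1))
print(r.sense()['tool_pos'],A@(r.sense()['tool_pos'][:2]-o),r.sense()['ft_force'])
s=snap('side','side4');cv2.imwrite('pics/s4.png',cv2.resize(s['img'][120:300,200:420],(733,600),interpolation=cv2.INTER_CUBIC))
```

```text
red back top [-97.2  -1.6]
brg [-24.7  -0.7]
Vtop [67.9 -1. ]
BL screw [-117.8   52.6]
BR screw [-116.7  -57. ]
TL [118.5  53.9]
TR [119.2 -55.1]
[443.49893048 146.91401494  45.77001839] [-150.32233612   -0.77335894] [ 0.76174234 -0.618155   -0.4292926 ]
```

View pics/s4.png

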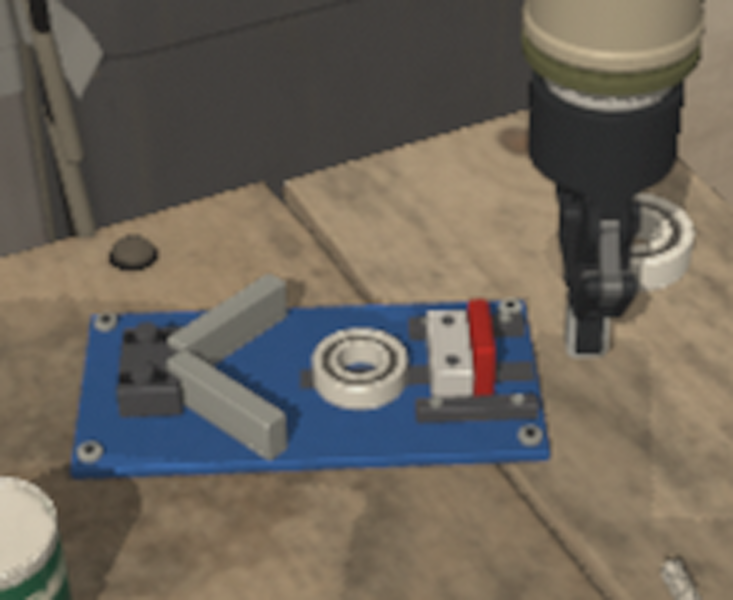

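step_arm(
  targets=[
    [[5,2,0,0,0,0],[10,4,0,0,0,0],[15,6,0,0,0,0],[20,7,0,0,0,0],[25,9,0,0,0,0],[30,11,0,0,0,0],[34,12,0,0,0,0],[38,14,0,0,0,0],[42,15,0,0,0,0],[46,17,0,0,0,0],[50,18,0,0,0,0],[54,20,0,0,0,0]],
  ],
)

```text
time: 8.07
tool_pos: [496.8, 166.6, 45.4]
tcp_rot: [-180.0, 0.2, 20.1]
ft_force: [-4.4, -3.7, 0.5]
finger_gap: 0.1
grip_force: 2.9
```

step_arm(
  targets=[
    [[3,1,0,0,0,0],[6,2,0,0,0,0],[9,3,0,0,0,0],[12,4,0,0,0,0],[15,5.5,0,0,0,0],[18,6.5,0,0,0,0],[21,7.5,0,0,0,0],[24,9,0,0,0,0],[26,9.5,0,0,0,0],[28,10,0,0,0,0],[29,10.5,0,0,0,0],[30,11,0,0,0,0]],
  ],
)

```text
time: 9.07
tool_pos: [526.7, 177.7, 45.3]
tcp_rot: [-180.0, 0.2, 20.1]
ft_force: [-4.2, -2.2, 0.4]
finger_gap: -0.1
grip_force: 2.7
```

step_arm(
  targets=[
    [[1,0.3,0,0,0,0],[2,0.7,0,0,0,0],[3,1,0,0,0,0],[4,1.4,0,0,0,0],[5,1.8,0,0,0,0],[6,2.2,0,0,0,0],[7,2.5,0,0,0,0],[8,2.9,0,0,0,0],[9,3.3,0,0,0,0],[9.5,3.5,0,0,0,0]],
  ],
)

```text
time: 9.9
tool_pos: [536.2, 181.3, 45.3]
tcp_rot: [-180.0, 0.2, 20.1]
ft_force: [-5.9, -1.5, 1.9]
finger_gap: -0.3
grip_force: 2.7
```

Run:
```python
from h import *
s=snap('side','side5');cv2.imwrite('pics/s5.png',cv2.resize(s['img'][170:270,215:375],(800,500),interpolation=cv2.INTER_CUBIC))
```

```text
(no output)
```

View pics/s5.png

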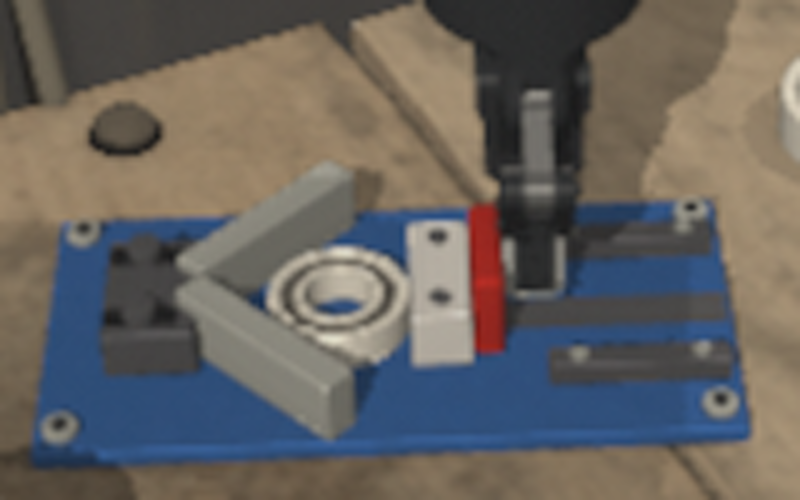

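The jaw is now pushing the bearing into the V. The ring, at crop (338,290), still has about 10 mm to go, so I'll creep from here.

step_arm(
  targets=[
    [[0.8,0.3,0,0,0,0],[1.6,0.6,0,0,0,0],[2.4,0.9,0,0,0,0],[3.2,1.2,0,0,0,0],[4,1.5,0,0,0,0],[4.7,1.7,0,0,0,0],[4.7,1.7,0,0,0,0]],
  ],
)

```text
time: 10.53
tool_pos: [541.1, 183.1, 45.4]
tcp_rot: [-180.0, 0.2, 20.1]
ft_force: [-4.7, -1.3, -0.5]
finger_gap: 0.3
grip_force: 2.6
```

step_arm(
  targets=[
    [[0.3,0.1,0,0,0,0],[0.6,0.2,0,0,0,0],[0.9,0.3,0,0,0,0],[1.2,0.4,0,0,0,0],[1.5,0.5,0,0,0,0],[1.8,0.7,0,0,0,0],[1.9,0.7,0,0,0,0]],
  ],
)

```text
time: 11.12
tool_pos: [542.9, 183.7, 45.4]
tcp_rot: [-180.0, 0.2, 20.1]
ft_force: [-5.6, -1.3, 0.4]
finger_gap: 0.4
grip_force: 2.7
```

step_arm(
  targets=[
    [[0.3,0.1,0,0,0,0],[0.6,0.2,0,0,0,0],[0.9,0.3,0,0,0,0],[1.2,0.4,0,0,0,0],[1.5,0.5,0,0,0,0],[1.5,0.5,0,0,0,0]],
  ],
)

```text
time: 11.62
tool_pos: [544.4, 184.3, 45.4]
tcp_rot: [-180.0, 0.2, 20.1]
ft_force: [-5.1, -0.8, 0.5]
finger_gap: -0.1
grip_force: 2.5
```

step_arm(
  targets=[
    [[0.3,0.1,0,0,0,0],[0.6,0.2,0,0,0,0],[0.9,0.3,0,0,0,0],[1.2,0.4,0,0,0,0],[1.2,0.4,0,0,0,0]],
  ],
)

```text
time: 12.03
tool_pos: [545.6, 184.7, 45.4]
tcp_rot: [-180.0, 0.2, 20.1]
ft_force: [-5.2, -1.7, -1.5]
finger_gap: -0.0
grip_force: 2.5
```

step_arm(
  targets=[
    [[0.3,0.1,0,0,0,0],[0.6,0.2,0,0,0,0],[0.9,0.3,0,0,0,0],[1.2,0.4,0,0,0,0],[1.2,0.4,0,0,0,0]],
  ],
)

```text
time: 12.45
tool_pos: [546.8, 185.2, 45.4]
tcp_rot: [-180.0, 0.2, 20.1]
ft_force: [-5.3, 0.2, -0.8]
finger_gap: 0.0
grip_force: 2.7
```

step_arm(
  targets=[
    [[0.3,0.1,0,0,0,0],[0.6,0.2,0,0,0,0],[0.9,0.3,0,0,0,0],[1.2,0.4,0,0,0,0],[1.2,0.4,0,0,0,0]],
  ],
)

```text
time: 12.87
tool_pos: [547.6, 185.5, 45.4]
tcp_rot: [-180.0, 0.2, 20.1]
ft_force: [-7.7, -1.0, 1.6]
finger_gap: 0.2
grip_force: 3.7
```

Contact with the V: the force is rising. I'll use finer steps.

step_arm(
  targets=[
    [[0.2,0.1,0,0,0,0],[0.4,0.15,0,0,0,0],[0.4,0.15,0,0,0,0],[0.4,0.15,0,0,0,0]],
  ],
)

```text
time: 13.2
tool_pos: [547.7, 185.5, 45.4]
tcp_rot: [-180.0, 0.3, 20.1]
ft_force: [-8.7, -1.2, 3.2]
finger_gap: -0.0
grip_force: 4.8
```

step_arm(
  targets=[
    [[0.2,0.1,0,0,0,0],[0.4,0.15,0,0,0,0],[0.4,0.15,0,0,0,0],[0.4,0.15,0,0,0,0]],
  ],
)

```text
time: 13.53
tool_pos: [547.7, 185.5, 45.3]
tcp_rot: [-180.0, 0.3, 20.1]
ft_force: [-10.8, -2.9, 4.0]
finger_gap: 0.1
grip_force: 5.7
```

step_arm(
  targets=[
    [[0.3,0.1,0,0,0,0],[0.6,0.2,0,0,0,0],[0.9,0.3,0,0,0,0],[1.1,0.4,0,0,0,0],[1.1,0.4,0,0,0,0],[1.1,0.4,0,0,0,0]],
  ],
)

```text
time: 14.03
tool_pos: [547.9, 185.5, 44.8]
tcp_rot: [-180.0, 0.4, 20.1]
ft_force: [-15.1, -4.3, 5.9]
finger_gap: 0.2
grip_force: 7.7
```

Run:
```python
from h import *
F=[]
for i in range(6):
    vision.snapshot('side'); F.append(r.sense()['ft_force'])
F=np.mean(F,0);print(F,F[:2]@[.939,.344],r.sense()['tool_pos'])
```

```text
[-14.5631242   -4.55512871   6.28024348] -15.241737898482953 [547.82582689 185.49290281  44.79402359]
```

step_arm(
  targets=[
    [[0.3,0.1,0,0,0,0],[0.6,0.2,0,0,0,0],[0.9,0.3,0,0,0,0],[0.9,0.3,0,0,0,0],[0.9,0.3,0,0,0,0],[0.9,0.3,0,0,0,0],[0.9,0.3,0,0,0,0],[0.9,0.3,0,0,0,0],[0.9,0.3,0,0,0,0],[0.9,0.3,0,0,0,0]],
  ],
)

```text
time: 15.17
tool_pos: [547.9, 185.5, 44.4]
tcp_rot: [-180.0, 0.5, 20.1]
ft_force: [-17.9, -5.8, 7.7]
finger_gap: 0.0
grip_force: 9.3
```

Run:
```python
from h import *
F=[]
for i in range(6):
    s=vision.snapshot('side'); F.append(r.sense()['ft_force'])
F=np.mean(F,0);print(F,F[:2]@[.939,.344],r.sense()['tool_pos'])
s=snap('side','side6');cv2.imwrite('pics/s6.png',cv2.resize(s['img'][170:270,215:375],(800,500),interpolation=cv2.INTER_CUBIC))
```

```text
[-17.78118289  -5.90909995   7.16054746] -18.72926111928147 [547.95097318 185.49165744  44.45072558]
```

At about 18.7 N push, the bearing sees about 14 N. I'll hold briefly, then back away.

step_arm(
  targets=[
    [[0,0,0,0,0,0],[0,0,0,0,0,0],[0,0,0,0,0,0],[0,0,0,0,0,0],[-2,-0.7,0,0,0,0],[-4,-1.5,0,0,0,0],[-8,-3,0,0,0,0],[-16,-6,0,0,0,0],[-30,-11,0,0,0,0],[-45,-16,10,0,0,0],[-55,-20,30,0,0,0],[-55,-20,60,0,0,0]],
  ],
)

```text
time: 16.52
tool_pos: [492.6, 165.4, 103.6]
tcp_rot: [-180.0, 0.4, 20.1]
ft_force: [-0.2, -0.3, 0.8]
finger_gap: 0.3
grip_force: 0.0
```

step_arm(
  targets=[
    [[0,0,30,0,0,0],[0,0,60,0,0,0],[0,0,80,0,0,0],[0,0,80,0,0,0],[0,0,80,0,0,0],[0,0,80,0,0,0]],
  ],
)

```text
time: 17.02
tool_pos: [496.6, 166.5, 185.8]
tcp_rot: [-180.0, 0.0, 20.1]
ft_force: [-1.1, 0.2, 0.4]
finger_gap: 0.0
grip_force: 0.0
```

Run:
```python
from h import *
w=snap('wrist','wrist7');s=snap('side','side7')
o=np.hstack([cv2.resize(w['img'],(400,300)),cv2.resize(s['img'][180:270,215:335],(400,300),interpolation=cv2.INTER_CUBIC)])
cv2.imwrite('pics/both7.png',o);q=r.sense();print(q['tool_pos'],q['ft_force'],q['time'])
```

```text
[496.0097223  166.34577272 184.69473562] [-0.08640397  1.23923384  0.30881444] 17.1167
```

View pics/both7.png

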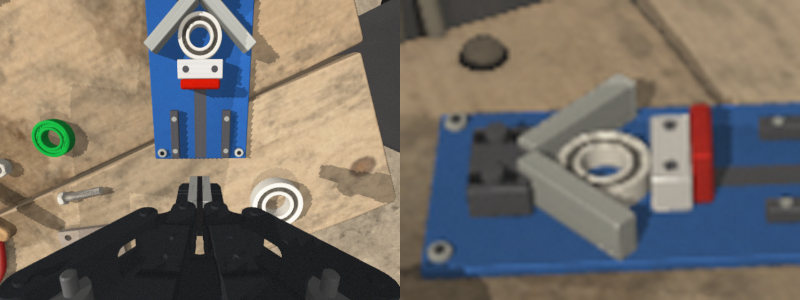

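The bearing sits centred in the V at wrist (200,37), with the jaw against it. The robot is clear and the bystanders in view (bolt, tin and nut) were never approached. I'll hand in.

```bash
python3 -c "
from bench import r
print(r.hand_in())"
```

```text
the job is handed in; nothing more can be done
None
```

The bearing was pushed into the V with about 18.7 N at the wrist (roughly 14 N on the bearing), then left clamped and centred by eye in the last pictures; the job was handed in at about 17 s and returned no verdict.

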